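Lock a glass shaker into the spice shelf's bayonet slot

TASK

Fit the loose glass shaker upright into the empty slot of the spice shelf: feel for the gaps that let its two foot lugs in, gently press it down against the spring, turn it clockwise (seen from above) until it stops, then let the spring lift it into its notch and let go. Never force the glass (its contacts with the slot must never add up to more than 40 N), do not tip it over, and leave the bento box, soup cup and chopsticks where they are.

Things in the scene. Friction and masses are not known exactly. Their poses are not given: they have to be found in the camera images.
- shaker_center (a point): Centre of the loose shaker, half-way up its 112 mm, on its axis; z up, x along its grip bar and lugs (a half turn is the same). Clear glass body 42 mm across from 24 to 72 mm above its bottom, steel cap 40 mm across up to 84 mm, then a steel grip bar 40 mm long (x), 14 mm wide (y), from 84 to 112 mm. 0.11 to 0.22 kg. Starts standing on the counter before the shelf.
- shaker_foot (a point): Centre of the shaker's bottom, axes as shaker_center. Steel foot 30 mm across and 24 mm high, its lower edge narrowed by 2 mm; two lugs opposite each other along +x and -x, 44 mm from tip to tip, each 7 mm wide, from 4 to 9 mm above the bottom.
- slot_mouth (a point): Centre of the empty slot's round mouth, flush with the top of its grey block, 53 mm above the counter; z up, x and y along the block's sides. In it a steel insert with a 33 mm hole and two opposite gaps for the lugs (1.5 mm room each side). The gaps lie along x, but the insert is fixed up to 0.7 rad off either way, not measured: find them by touch or sight.
- slot_spring (a point): Centre of the slot's spring plunger at rest, 8 mm below the mouth. Lugs lying on the insert: the shaker's bottom is 4 mm below the mouth. Through the gaps it meets the plunger at 8 mm: 2.8 N there, 0.7 N more per mm; hard end at 21 mm. To turn, the bottom must be more than 18 mm below the mouth (about 10 N). Each N m of twist against a stop adds about 50 N of contact.
- slot: The empty slot's grey block, 88 mm square, with all in it; origin 45 mm under the mouth, axes as slot_mouth. Turned clockwise from above, the pressed lugs go under a lip to a hard stop 1.07 rad from the middle of the gaps; from 0.85 rad to the stop there is a notch above them: let go there, the shaker rises until its bottom is 14 mm below the mouth, locked.
- shelf: Grey spice shelf 300 mm long (y), clamped to the counter's far edge, fixed; origin at the centre of its underside. It has three slots 95 mm apart along y; one, any of them, is empty. The two others hold immovable shakers of the same kind, locked, as high as this one will be (top 151 mm above the counter).
- bento: Red two-tier bento box 174 x 104 x 99 mm, loose; origin at the centre of its underside. Leave it alone.
- cup: White ceramic soup cup, 96 mm across the rim, 75 mm high, loose; origin at the centre of its underside. Leave it alone.
- chopsticks: Pair of steel cooking chopsticks, 230 mm long (x), 20 mm over both, 6 mm thick, lying loose on the counter; origin under their centre. Leave them alone.
Things that resemble listed ones, but are neither listed nor needed, are in the scene too. What is shaped like the part that bears shaker_center but pink or yellow is not meant.

How it is judged:
By the outcome, as a careful person would: the job done as asked, in the order asked, and still so for the second after the job is handed in, with the robot touching nothing.
It also fails if it takes over 70 s, if anything falls off the work surface, if the arm or the gripper's body presses on something with over 40 N, if the wrist force passes 120 N, or if a joint passes its speed limit or range.

ROBOT

A 6-joint arm with a two-finger parallel gripper is mounted at the origin on the work surface. World frame = base frame: x ahead of the robot, y to its left, z up, the work surface at z = 0. Lengths are in m, angles in rad, forces in N, time in s.
With the tool pointing down it reaches from about 0.35 to 0.775 m from the base axis. Payload 7.3 kg.
Tool frame: the origin (TCP) lies between the finger pads; the fingertips stand 8 mm ahead of it and the grasp point (between the pads) lies 11 mm behind it (robot.nose_length is the distance from the TCP to the fingertips, in m); z points along the fingers, y is the line along which they close (so a half turn about z gives the same grasp; the last joint's range is limited). The gripper opens to 92 mm and grips with 3 to 60 N. Pads are 19 mm wide; open, the fingers measure 130 mm over their backs; the gripper's body (75 mm by 190 mm) begins 47 mm behind the grasp point.
Start: joints at [-1.256, 0.342, 1.524, -0, 1.275, -0.146], TCP at [0.233, -0.47, 0.235] pointing down, gripper open.
Joint ranges: [-2.53, 2.53], [-0.77, 2.02], [0.04, 2.7], [-1, 4.14], [0.28, 2.66], [-3.11, 3.11]. Speed limits (rad/s): [2.57, 2.57, 3.14, 3.14, 3.14, 3.14].

INTERFACE

Orientations are given as [roll, pitch, yaw] about the fixed x, y, z axes, in that order (R = Rz(yaw) Ry(pitch) Rx(roll)).
In Python, from cell import robot gives the robot as it stands. The module is installed in compiled form; this text tells all that it offers.
- The arm moves only by the shell command python3 -m jog 'ROWS' [FORCE]. ROWS is JSON, a list that holds one entry, the list of rows, each a list of 5 numbers: the gripper's target within -1 to 1 (fully open at 1, half-way at 0, shut at -1), then the shift along the tool's x, y, z in m, then the turn about the tool's z in rad. A call has 1 to 5 rows; each row is the pose to reach, as a shift and turn from the pose commanded when the call began, along the tool's axes at that moment; what a row does not reach only later rows make up. A row lasts 1/12 s, in which the tool goes at most 41.7 mm and 7.16 degrees, less where a joint would pass 70% of its speed; a pose out of reach is approached as far as the arm can. A call with a gripper value outside its range is refused whole. The fingers move at their own pace and stop on an object; FORCE is the grip in N (left out, the last holds). Time passes only in rows, so rows that repeat a pose let the fingers close. It gives the time, the measured TCP pose, the force, the opening and the grip force at its end, in the units of the state.
- robot.observe(): the state, without advancing time (a new reading comes with each control period).
- robot.read_camera(name): name is "side" or "top" or "wrist"; returns the picture (384x512x3 uint8, red, green, blue); there is no depth.
- robot.camera_model(name): a dict with "camera_matrix" (3x3 intrinsics, pixels), "position" and "attitude" of the camera in the world; the wrist camera has in their place "mount" (4x4, takes a point from camera to tool coordinates, whose origin is the TCP and whose axes are the flange's). Camera axes: x right, y down, z forward; pixel columns grow to the right and rows downward; lengths in m; the calibration is good to about 2 mm. The wrist camera is an equidistant fisheye: a pixel r from the principal point sees the ray r / f radians off the axis. A picture is of the moment at which its call begins: read the wrist's pose just before it. camera_model takes no time and is no camera call.
- robot.hand_in(): hands the job in; it is judged then, once.
The state is a dict: "time": time; "qpos": joint angles; "qvel": joint speeds; "joint_efforts": joint torques, N m; "tool_pos": TCP position; "tool_rot": TCP orientation; "contact_force": force on the tool from outside, world axes, zero at the start; "torque": the same for the moment, N m; "opening": finger opening in m; "grip_force": force on a finger pad.
Only numpy, scipy, OpenCV 4.12 (cv2) and the standard library are available. Lean on these libraries where they do the work, as an engineer would, in place of code of your own. Each camera call takes 0.05 s, during which the arm holds its last target. There are 200 camera calls.

## Working session

There is one attempt and no reset: what is moved stays moved. The work goes in short steps, Python scripts to look and compute and a shell command to move; the robot and the scene stay as the last step left them, time stands still between calls to the robot, and variables do not carry over. Pictures are saved under pics/ and viewed, at most 10 in all, crops included, and the job is handed in when it is done.

```bash
mkdir -p pics
python3 - <<'E'
from cell import robot
import cv2
for n in("top","side"):
    im=robot.read_camera(n); cv2.imwrite(f"pics/{n}0.png",im[:,:,::-1]); m=robot.camera_model(n); print(n,m)
print(robot.camera_model("wrist"));s=robot.observe();print(s)
E
```

```text
top {'camera_matrix': array([[453.3301423 ,   0.        , 252.6111456 ],
       [  0.        , 453.3301423 , 187.47769468],
       [  0.        ,   0.        ,   1.        ]]), 'position': array([ 0.42994609, -0.03979364,  1.37507229]), 'attitude': array([-3.08028494,  0.02122806, -1.5829298 ])}
side {'camera_matrix': array([[380.74193166,   0.        , 256.12811226],
       [  0.        , 380.74193166, 195.62500738],
       [  0.        ,   0.        ,   1.        ]]), 'position': array([0.38953867, 0.52989533, 0.6759792 ]), 'attitude': array([-2.3801482 ,  0.00294742, -2.9339655 ])}
{'camera_matrix': array([[297.31863964,   0.        , 250.21563625],
       [  0.        , 297.31863964, 192.00476658],
       [  0.        ,   0.        ,   1.        ]]), 'mount': array([[-6.98136443e-04, -9.58767019e-01, -2.84192394e-01,
         7.61997088e-02],
       [ 9.99999755e-01, -6.84679146e-04, -1.46691076e-04,
        -1.01589216e-03],
       [-5.39380396e-05, -2.84192427e-01,  9.58767262e-01,
        -1.50407323e-01],
       [ 0.00000000e+00,  0.00000000e+00,  0.00000000e+00,
         1.00000000e+00]])}
{'time': 0.1, 'qpos': array([-1.25601011e+00,  3.42667027e-01,  1.52491171e+00, -2.19088442e-05,
        1.27536347e+00, -1.45994894e-01]), 'qvel': array([-0.00030038, -0.00021735, -0.00323073, -0.00070976, -0.00041971,
        0.00047615]), 'joint_efforts': array([ 2.49306133e-03, -4.32002449e+01, -2.44695014e+01,  7.19764992e-02,
        5.25480928e-02, -3.32218860e-05]), 'tool_pos': array([ 0.23335095, -0.46991274,  0.23411059]), 'tool_rot': array([-3.14025441e+00, -1.75600078e-04,  4.60787387e-01]), 'contact_force': array([ 0.33440636,  0.93232779, -0.11234406]), 'torque': array([ 0.03626058,  0.00794009, -0.00563813]), 'grip_force': 0.0, 'opening': 0.09192587141201994}
```

View pics/top0.png

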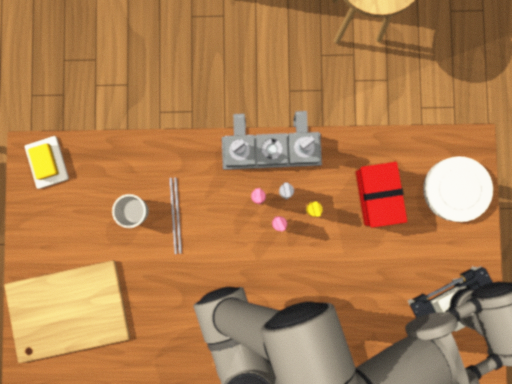

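View pics/side0.png

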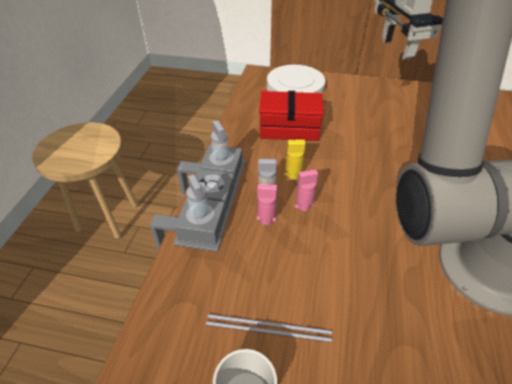

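Top view: the candidates are pink (258,195), pink (280,224), yellow (315,208) and clear/steel (286,190). By the description the last is the loose shaker. The middle slot (273,149) is empty, with locked shakers at (239,149) and (306,147). The side view agrees: the clear one at (267,172) stands behind a pink one.

```bash
cat > h.py <<'E'
from cell import robot
import numpy as np, cv2
from scipy.spatial.transform import Rotation as R
def pix2w(n,u,v,z):
    m=robot.camera_model(n);K=m["camera_matrix"]
    d=R.from_euler("xyz",m["attitude"]).apply(np.linalg.solve(K,[u,v,1])); p=np.array(m["position"])
    return p+d*(z-p[2])/d[2]
def wpose():
    s=robot.observe(); M=np.array(robot.camera_model("wrist")["mount"])
    T=np.eye(4);T[:3,:3]=R.from_euler("xyz",s["tool_rot"]).as_matrix();T[:3,3]=s["tool_pos"]
    return T@M
def wpix(T,u,v,z):
    K=robot.camera_model("wrist")["camera_matrix"]
    x=(u-K[0,2])/K[0,0];y=(v-K[1,2])/K[1,1];r=np.hypot(x,y)+1e-12
    d=T[:3,:3]@np.array([np.sin(r)*x/r,np.sin(r)*y/r,np.cos(r)])
    return T[:3,3]+d*(z-T[2,3])/d[2]
def wproj(T,p):
    K=robot.camera_model("wrist")["camera_matrix"]
    c=T[:3,:3].T@(np.asarray(p)-T[:3,3]);h=np.hypot(c[0],c[1])+1e-12;a=np.arctan2(h,c[2])
    return K[0,2]+K[0,0]*a*c[0]/h, K[1,2]+K[1,1]*a*c[1]/h
def rect(T,im,c,ppm,size):
    "top-down world ortho view at plane z=c[2]; right=-y, up=+x; ppm px per m; size (w,h)"
    w,h=size;mx=np.zeros((h,w),np.float32);my=mx.copy()
    for j in range(h):
        for i in range(w):
            mx[j,i],my[j,i]=wproj(T,[c[0]-(j-h/2)/ppm,c[1]-(i-w/2)/ppm,c[2]])
    return cv2.remap(im,mx,my,cv2.INTER_CUBIC)
def tool(p):
    "offset of world p from TCP, in tool axes"
    s=robot.observe();return R.from_euler("xyz",s["tool_rot"]).inv().apply(np.array(p)-s["tool_pos"])
E
python3 - <<'E'
from h import *
im=cv2.imread("pics/top0.png")[125:240,215:335]
cv2.imwrite("pics/topc.png",cv2.resize(im,None,fx=5,fy=5,interpolation=cv2.INTER_CUBIC))
for n,u,v,z in(("shk",286,190,.1),("slot",273,149,.053),("L",239,149,.14),("Rr",306,147,.14),("pinkL",258,195,.1),("yel",315,208,.1),("pink2",280,224,.1)):
    p=pix2w("top",u,v,z);print(n,p.round(3),tool(p).round(3))
E
```

```text
shk [ 0.5   -0.108  0.1  ] [ 0.4   -0.206  0.134]
slot [ 0.624 -0.074  0.053] [ 0.526 -0.181  0.181]
L [0.612 0.022 0.14 ] [ 0.558 -0.272  0.095]
Rr [ 0.615 -0.162  0.14 ] [ 0.479 -0.106  0.094]
pinkL [ 0.487 -0.029  0.1  ] [ 0.424 -0.282  0.135]
yel [ 0.449 -0.188  0.1  ] [ 0.318 -0.157  0.134]
pink2 [ 0.405 -0.089  0.1  ] [ 0.323 -0.265  0.135]
```

View pics/topc.png

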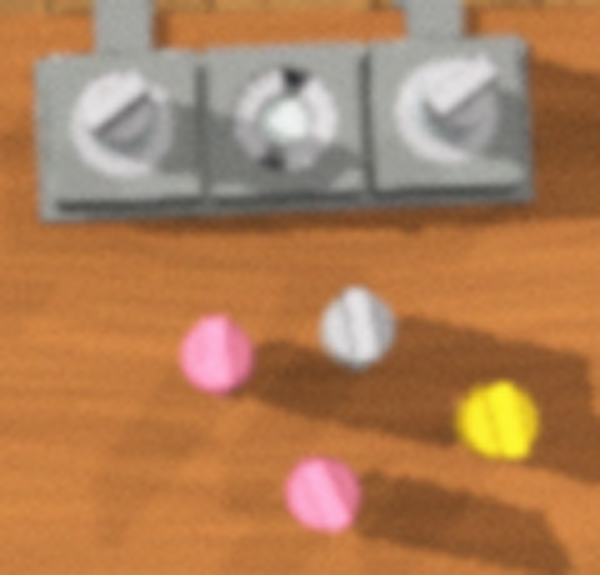

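The crop confirms it: the clear/steel shaker is at crop (357,327), with its bar near vertical. The slot's gaps show dark at (293,75) and (272,158). I'll move in for a wrist view, closing the fingers part-way on the way.

```bash
python3 -m jog '[[[0,0.034,-0.021,0,0.02],[0,0.068,-0.042,0,0.04],[0,0.102,-0.064,0,0.06],[0,0.136,-0.085,0,0.08],[0,0.17,-0.107,0,0.1]]]' 8; python3 -m jog '[[[-0.1,0.034,-0.021,0,0.02],[-0.1,0.068,-0.042,0,0.04],[-0.1,0.102,-0.058,0,0.06],[-0.1,0.136,-0.08,0,0.06],[-0.1,0.17,-0.1,0,0.06]]]'
python3 - <<'E'
from h import *
s=robot.observe();print(s["tool_pos"],s["tool_rot"],s["qpos"],tool([.46,-.10,.235]))
E
```

```text
time: 0.52
tool_pos: [0.3386, -0.2971, 0.2345]
tool_rot: [-3.141, 0.0, 0.359]
contact_force: [0.9, -0.9, 0.3]
opening: 0.0628
grip_force: 0.0
time: 0.93
tool_pos: [0.4625, -0.1433, 0.2345]
tool_rot: [-3.141, 0.0, 0.301]
contact_force: [-0.7, -0.2, -0.3]
opening: 0.0416
grip_force: 0.0
[ 0.46254645 -0.143264    0.23454291] [-3.14132205e+00  4.16499176e-04  3.00675348e-01] [-4.58739586e-01  2.67884348e-01  1.63123794e+00 -9.55960026e-05
  1.24295874e+00  8.11412253e-01] [ 0.01038089 -0.04207732 -0.00045003]
```

Run:
```python
from h import *
T=wpose();im=robot.read_camera("wrist");np.save("T1.npy",T)
cv2.imwrite("pics/w1.png",cv2.resize(im[:,:,::-1],(800,600),interpolation=cv2.INTER_CUBIC))
for p in([.5,-.108,.112],[.624,-.074,.053]):print(np.array(wproj(T,p))*800/512)
```

```text
[354.21330023 216.82351665]
[366.18338709  32.03783594]
```

View pics/w1.png

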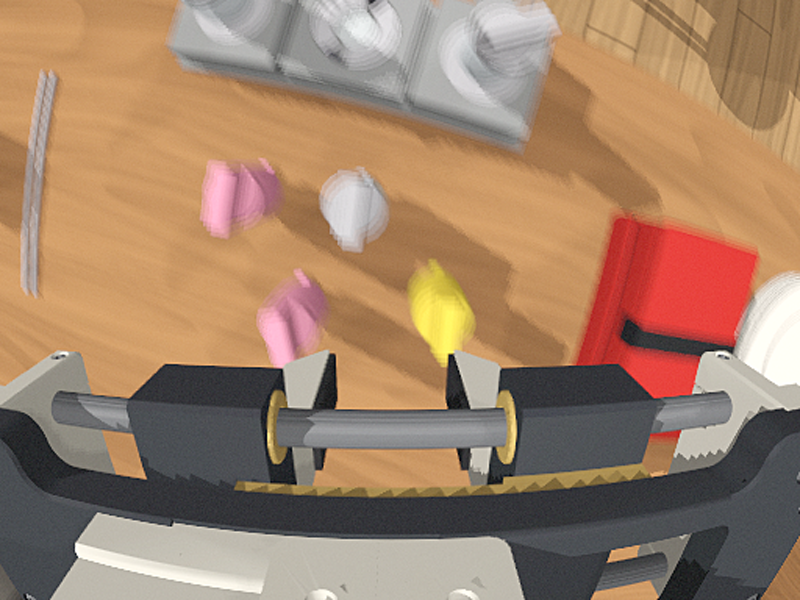

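The picture is blurred by motion. The shaker is at (353,210) and the slot at (355,30). I'll shift closer, stop, and look again.

```bash
python3 -m jog '[[[-0.1,0.012,-0.02,-0.015,0],[-0.1,0.03,-0.03,-0.03,0],[-0.1,0.03,-0.03,-0.03,0],[-0.1,0.03,-0.03,-0.03,0],[-0.1,0.03,-0.03,-0.03,0]]]'
python3 - <<'E'
from h import *
T=wpose();im=robot.read_camera("wrist");np.save("T2.npy",T);cv2.imwrite("w2raw.png",im[:,:,::-1])
im=im[:,:,::-1]
a=rect(T,im,[.497,-.108,.112],3500,(400,520));b=rect(T,im,[.620,-.071,.053],3500,(400,520))
cv2.imwrite("pics/w2.png",np.hstack([a,b]))
E
```

```text
time: 1.4
tool_pos: [0.481, -0.1079, 0.2639]
tool_rot: [-3.141, 0.001, 0.301]
contact_force: [-0.5, 0.0, -0.1]
opening: 0.0411
grip_force: 0.0Traceback (most recent call last):
  File "<stdin>", line 4, in <module>
  File "h.py", line 26, in rect
    mx[j,i],my[j,i]=wproj(T,[c[0]-(j-h/2)/ppm,c[1]-(i-w/2)/ppm,c[2]])
                    ~~~~~^^^^^^^^^^^^^^^^^^^^^^^^^^^^^^^^^^^^^^^^^^^^
  File "h.py", line 18, in wproj
    K=robot.camera_model("wrist")["camera_matrix"]
      ~~~~~~~~~~~~~~~~~~^^^^^^^^^
ValueError: time passes only in moves, steps and waits
```

```bash
sed -i 's/^def pix2w/from functools import lru_cache\n@lru_cache\ndef cm(n): return robot.camera_model(n)\ndef pix2w/; s/robot.camera_model("wrist")\["cam/cm("wrist")["cam/' h.py
python3 - <<'E'
from h import *
T=np.load("T2.npy");im=cv2.imread("w2raw.png")
a=rect(T,im,[.497,-.108,.112],3500,(400,520));b=rect(T,im,[.620,-.071,.053],3500,(400,520))
cv2.imwrite("pics/w2.png",np.hstack([a,b]))
E
```

```text
(no output)
```

View pics/w2.png

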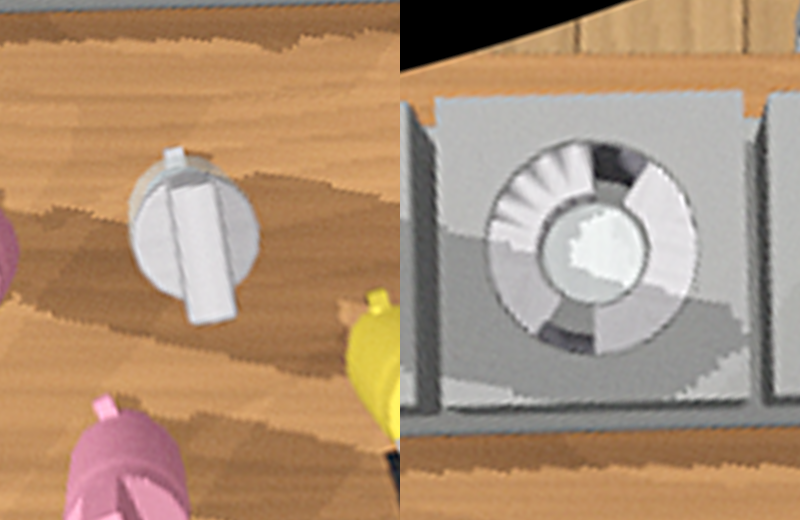

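Left panel: the shaker's bar runs from (193,185) to (213,320), so its centre is about (0.499,-0.109) and its yaw about +0.147. Right panel: the slot ring is centred at (592,247), so about (0.6237,-0.0689). The gaps are at (618,152) and (567,345), so their yaw is about -0.252. Next I go over the shaker.

```bash
python3 -m jog '[[[-0.1,0.009,0.003,0.03,0.08],[-0.1,0.017,0.0063,0.06,0.154],[-0.1,0.017,0.0063,0.095,0.154],[-0.1,0.017,0.0063,0.11,0.154],[-0.1,0.017,0.0063,0.11,0.154]]]'
python3 - <<'E'
from h import *
T=wpose();im=robot.read_camera("wrist");np.save("T3.npy",T);im=im[:,:,::-1]
a=rect(T,im,[.499,-.109,.112],5000,(400,400))
cv2.imwrite("pics/w3.png",np.hstack([a,im[:,100:400][:384].copy() if 0 else cv2.resize(im,(533,400))[:, 66:466]]))
s=robot.observe();print(tool([.499,-.109,.094]),s["tool_rot"])
E
```

```text
time: 1.87
tool_pos: [0.4966, -0.1087, 0.1503]
tool_rot: [-3.137, 0.008, 0.145]
contact_force: [0.1, 0.5, 0.1]
opening: 0.0414
grip_force: 0.0
[0.00123708 0.00021098 0.05876881] [-3.13917823  0.00466473  0.14536448]
```

View pics/w3.png

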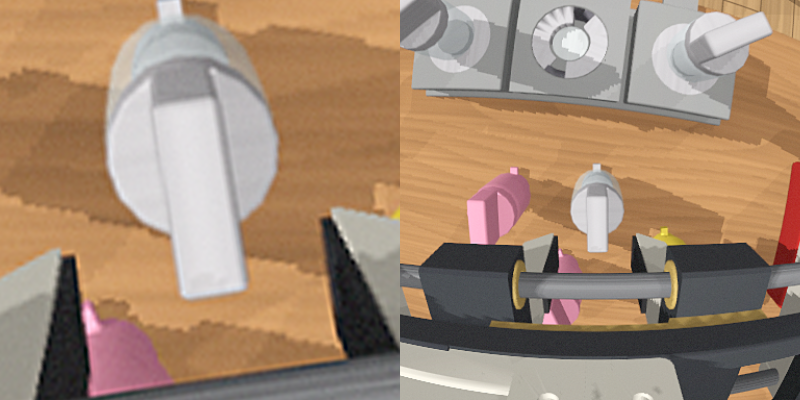

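Bar centre re-measured from the left panel at (198,196): (0.4998,-0.1086), yaw 0.155. The fingers straddle it, so I descend and grip.

```bash
python3 -m jog '[[[-0.1,0.002,0,0.02,-0.01],[-0.1,0.002,0,0.04,-0.01],[-0.1,0.002,0,0.052,-0.01],[-0.1,0.002,0,0.056,-0.01],[-0.1,0.002,0,0.056,-0.01]]]'; python3 -m jog '[[[-1,0,0,0,0],[-1,0,0,0,0],[-1,0,0,0,0],[-1,0,0,0,0],[-1,0,0,0,0]]]' 30
```

```text
time: 2.33
tool_pos: [0.5018, -0.1089, 0.0991]
tool_rot: [3.141, -0.0, 0.156]
contact_force: [0.8, 0.4, 0.3]
opening: 0.0412
grip_force: 0.0
time: 2.75
tool_pos: [0.502, -0.1085, 0.0993]
tool_rot: [3.141, -0.001, 0.157]
contact_force: [0.4, -1.3, 3.5]
opening: 0.0135
grip_force: 30.0
```

```bash
python3 -m jog '[[[-1,0,0,-0.02,0],[-1,0,0,-0.05,0],[-1,0,0,-0.085,0.05],[-1,0.02,-0.003,-0.085,0.15],[-1,0.05,-0.006,-0.085,0.25]]]'; python3 -m jog '[[[-1,0.03,-0.015,0,0.08],[-1,0.055,-0.025,0,0.159],[-1,0.07,-0.033,0,0.159],[-1,0.07,-0.033,0,0.159],[-1,0.07,-0.033,0,0.159]]]'
python3 - <<'E'
from h import *
T=wpose();im=robot.read_camera("wrist")[:,:,::-1];np.save("T4.npy",T);cv2.imwrite("w4raw.png",im)
s=robot.observe();print(s["tool_pos"],s["tool_rot"],s["contact_force"],s["torque"],s["qpos"])
a=rect(T,im,[.625,-.069,.053],3500,(400,500))
cv2.imwrite("pics/w4.png",np.hstack([a,cv2.resize(im,(667,500))[:,133:533]]))
E
```

```text
time: 3.17
tool_pos: [0.5504, -0.0952, 0.1867]
tool_rot: [3.14, -0.004, -0.099]
contact_force: [1.7, -0.3, -1.8]
opening: 0.0141
grip_force: 30.0
time: 3.58
tool_pos: [0.6228, -0.0679, 0.1829]
tool_rot: [3.141, 0.002, -0.251]
contact_force: [-0.3, 0.3, -1.0]
opening: 0.0136
grip_force: 30.0
[ 0.62221742 -0.06825834  0.18307652] [ 3.14117290e+00  1.73045868e-03 -2.51428635e-01] [-0.1122638   1.11233155 -0.95799153] [0.018093   0.01557117 0.05855216] [-2.31432169e-01  5.68996242e-01  1.30060981e+00 -4.02712093e-04
  1.27372513e+00  1.59091065e+00]
```

View pics/w4.png

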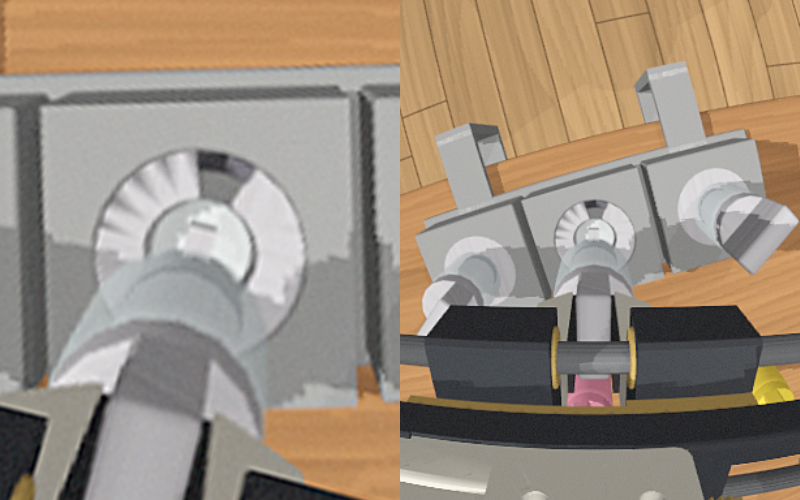

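The ring centre is re-measured from the left panel at (200,253): (0.624,-0.069), which agrees. The gap direction is about -0.24. The shaker hangs just short of the mouth, so I'll finish lining up and go down to about 2 mm above it.

```bash
python3 -m jog '[[[-1,0.004,0,0.01,0],[-1,0.004,0,0.02,0],[-1,0.004,0,0.027,0],[-1,0.004,0,0.028,0],[-1,0.004,0,0.028,0]]]'
python3 - <<'E'
from h import *
s=robot.observe();print(s["tool_pos"],s["tool_rot"],s["contact_force"],s["torque"])
E
```

```text
time: 4.05
tool_pos: [0.626, -0.0695, 0.1546]
tool_rot: [3.141, 0.002, -0.253]
contact_force: [-0.2, 0.9, -0.5]
opening: 0.014
grip_force: 30.0
[ 0.62603958 -0.06946258  0.15463558] [ 3.14145157e+00  2.18949529e-03 -2.52615167e-01] [-0.23649851  0.88603762 -0.52026079] [0.07452803 0.05735795 0.01341224]
```

Now feel downward slowly.

```bash
python3 -m jog '[[[-1,0,0,0.001,0],[-1,0,0,0.002,0],[-1,0,0,0.003,0],[-1,0,0,0.004,0],[-1,0,0,0.004,0]]]'; python3 -m jog '[[[-1,0,0,0.0005,0],[-1,0,0,0.001,0],[-1,0,0,0.0015,0],[-1,0,0,0.002,0],[-1,0,0,0.002,0]]]'; python3 -m jog '[[[-1,0,0,0.0005,0],[-1,0,0,0.001,0],[-1,0,0,0.0015,0],[-1,0,0,0.002,0],[-1,0,0,0.002,0]]]'
```

```text
time: 4.47
tool_pos: [0.6268, -0.0693, 0.1517]
tool_rot: [3.141, -0.0, -0.252]
contact_force: [-1.0, -0.2, -0.7]
opening: 0.014
grip_force: 30.0
time: 4.88
tool_pos: [0.6268, -0.0693, 0.1496]
tool_rot: [3.142, 0.0, -0.252]
contact_force: [0.6, -0.4, -0.8]
opening: 0.0139
grip_force: 30.0
time: 5.3
tool_pos: [0.6268, -0.0693, 0.1476]
tool_rot: [3.142, 0.0, -0.252]
contact_force: [0.2, 0.3, -1.4]
opening: 0.0137
grip_force: 30.0
```

```bash
python3 -m jog '[[[-1,0,0,0.0005,0],[-1,0,0,0.001,0],[-1,0,0,0.0015,0],[-1,0,0,0.002,0],[-1,0,0,0.002,0]]]'; python3 -m jog '[[[-1,0,0,0.0005,0],[-1,0,0,0.001,0],[-1,0,0,0.0015,0],[-1,0,0,0.002,0],[-1,0,0,0.002,0]]]'; python3 -m jog '[[[-1,0,0,0.0005,0],[-1,0,0,0.001,0],[-1,0,0,0.0015,0],[-1,0,0,0.002,0],[-1,0,0,0.002,0]]]'
```

```text
time: 5.72
tool_pos: [0.6268, -0.0693, 0.1456]
tool_rot: [3.142, 0.0, -0.252]
contact_force: [-1.1, 0.2, -1.2]
opening: 0.0136
grip_force: 30.0
time: 6.13
tool_pos: [0.6269, -0.0694, 0.144]
tool_rot: [3.141, -0.0, -0.252]
contact_force: [-0.1, -0.3, 1.4]
opening: 0.0137
grip_force: 30.0
time: 6.55
tool_pos: [0.6269, -0.0693, 0.1418]
tool_rot: [3.141, -0.0, -0.252]
contact_force: [-1.2, -0.8, 3.3]
opening: 0.0139
grip_force: 30.0
```

Through the gaps and on the plunger: the force matches the spring at about 10.5 mm depth. Press to about 19.5 mm.

```bash
python3 -m jog '[[[-1,0,0,0.001,0],[-1,0,0,0.002,0],[-1,0,0,0.003,0],[-1,0,0,0.004,0],[-1,0,0,0.005,0]]]'; python3 -m jog '[[[-1,0,0,0.001,0],[-1,0,0,0.002,0],[-1,0,0,0.003,0],[-1,0,0,0.004,0],[-1,0,0,0.004,0]]]'
```

```text
time: 6.97
tool_pos: [0.627, -0.0694, 0.1371]
tool_rot: [3.142, -0.001, -0.252]
contact_force: [-1.0, -0.2, 6.1]
opening: 0.0136
grip_force: 30.0
time: 7.38
tool_pos: [0.6271, -0.0694, 0.1335]
tool_rot: [3.141, -0.001, -0.252]
contact_force: [-1.7, -0.1, 8.9]
opening: 0.014
grip_force: 30.0
```

```bash
python3 -m jog '[[[-1,0,0,0.0004,0],[-1,0,0,0.0008,0],[-1,0,0,0.0008,0.04],[-1,0,0,0.0008,0.1],[-1,0,0,0.0008,0.15]]]'; python3 -m jog '[[[-1,0,0,0,0.05],[-1,0,0,0,0.1],[-1,0,0,0,0.15],[-1,0,0,0,0.2],[-1,0,0,0,0.2]]]';python3 - <<'E'
from h import *
s=robot.observe();print(s["torque"],s["qpos"])
E
```

```text
time: 7.8
tool_pos: [0.6275, -0.0696, 0.1331]
tool_rot: [-3.141, -0.002, -0.405]
contact_force: [-1.3, -0.4, 8.9]
opening: 0.014
grip_force: 30.0
time: 8.22
tool_pos: [0.6277, -0.0697, 0.1332]
tool_rot: [-3.141, -0.003, -0.605]
contact_force: [-0.7, -1.1, 8.7]
opening: 0.0134
grip_force: 30.0
[-0.02497198  0.27741518 -0.06055443] [-2.31668818e-01  6.21578270e-01  1.35065375e+00 -3.81227196e-04
  1.16632326e+00  1.94412304e+00]
```

```bash
python3 -m jog '[[[-1,-0.0003,0.0004,0,0.05],[-1,-0.0006,0.0008,0,0.1],[-1,-0.0008,0.0012,0,0.15],[-1,-0.001,0.0015,0,0.2],[-1,-0.0012,0.0018,0,0.25]]]'
python3 - <<'E'
from h import *
s=robot.observe();print(s["torque"])
E
python3 -m jog '[[[-1,0,0.0003,0,0.05],[-1,0,0.0005,0,0.1],[-1,0,0.0005,0,0.15],[-1,0,0.0005,0,0.2],[-1,0,0.0005,0,0.25]]]'
python3 - <<'E'
from h import *
s=robot.observe();print(s["torque"])
E
```

```text
time: 8.63
tool_pos: [0.6263, -0.0704, 0.1335]
tool_rot: [-3.139, -0.004, -0.855]
contact_force: [0.8, -0.0, 8.3]
opening: 0.0137
grip_force: 30.0
[ 0.15589519 -0.22155297 -0.00268109]
time: 9.05
tool_pos: [0.6257, -0.0708, 0.1333]
tool_rot: [-3.139, -0.003, -1.105]
contact_force: [0.5, -0.8, 9.4]
opening: 0.0136
grip_force: 30.0
[ 0.12020713  0.10423385 -0.0314576 ]
```

```bash
t(){ python3 -c 'from cell import robot;print(robot.observe()["torque"])'; }; python3 -m jog '[[[-1,0,0,0,0.03],[-1,0,0,0,0.06],[-1,0,0,0,0.09],[-1,0,0,0,0.11],[-1,0,0,0,0.11]]]'; t; python3 -m jog '[[[-1,0,0,0,0.01],[-1,0,0,0,0.02],[-1,0,0,0,0.03],[-1,0,0,0,0.03],[-1,0,0,0,0.03]]]'; t
```

```text
time: 9.47
tool_pos: [0.6256, -0.0708, 0.1333]
tool_rot: [-3.139, -0.002, -1.213]
contact_force: [-0.7, 0.1, 9.3]
opening: 0.014
grip_force: 30.0
[0.09117121 0.07186368 0.01915578]
time: 9.88
tool_pos: [0.6256, -0.0708, 0.1333]
tool_rot: [-3.139, -0.002, -1.242]
contact_force: [-0.3, -0.6, 8.4]
opening: 0.0136
grip_force: 30.0
[0.08297668 0.09659376 0.03421659]
```

```bash
t(){ python3 -c 'from cell import robot;print(robot.observe()["torque"])'; }; python3 -m jog '[[[-1,0,0,0,0.01],[-1,0,0,0,0.02],[-1,0,0,0,0.03],[-1,0,0,0,0.03],[-1,0,0,0,0.03]]]'; t; python3 -m jog '[[[-1,0,0,0,0.01],[-1,0,0,0,0.02],[-1,0,0,0,0.02],[-1,0,0,0,0.02]]]'; t
```

```text
time: 10.3
tool_pos: [0.6255, -0.0708, 0.1333]
tool_rot: [-3.139, -0.002, -1.272]
contact_force: [-0.9, -0.5, 8.4]
opening: 0.0137
grip_force: 30.0
[ 0.03442166  0.11945457 -0.00445447]
time: 10.63
tool_pos: [0.6255, -0.0708, 0.1333]
tool_rot: [-3.139, -0.002, -1.292]
contact_force: [-0.5, -0.7, 8.6]
opening: 0.0136
grip_force: 30.0
[0.11768431 0.15126301 0.02046795]
```

```bash
t(){ python3 -c 'from cell import robot;print(robot.observe()["torque"])'; }; python3 -m jog '[[[-1,0,0,0,0.01],[-1,0,0,0,0.02],[-1,0,0,0,0.02],[-1,0,0,0,0.02]]]'; t; python3 -m jog '[[[-1,0,0,0,0.01],[-1,0,0,0,0.015],[-1,0,0,0,0.015],[-1,0,0,0,0.015]]]'; t
```

```text
time: 10.97
tool_pos: [0.6255, -0.0708, 0.1333]
tool_rot: [-3.139, -0.002, -1.312]
contact_force: [-0.9, -0.6, 8.6]
opening: 0.0139
grip_force: 30.0
[0.09730084 0.06726611 0.05504093]
time: 11.3
tool_pos: [0.6255, -0.0708, 0.1333]
tool_rot: [-3.139, -0.002, -1.327]
contact_force: [0.2, -0.8, 9.3]
opening: 0.0137
grip_force: 30.0
[0.08245981 0.07160013 0.02151006]
```

```bash
t(){ python3 -c 'from cell import robot;print(robot.observe()["torque"])'; }; python3 -m jog '[[[-1,0,0,0,0.01],[-1,0,0,0,0.015],[-1,0,0,0,0.015],[-1,0,0,0,0.015]]]'; t; python3 -m jog '[[[-1,0,0,0,0.01],[-1,0,0,0,0.015],[-1,0,0,0,0.015],[-1,0,0,0,0.015]]]'; t
```

```text
time: 11.63
tool_pos: [0.6255, -0.0708, 0.1332]
tool_rot: [-3.139, -0.002, -1.342]
contact_force: [-0.1, -0.5, 7.9]
opening: 0.0135
grip_force: 30.0
[0.12807042 0.09765637 0.06321858]
time: 11.97
tool_pos: [0.6254, -0.0708, 0.1333]
tool_rot: [-3.139, -0.002, -1.357]
contact_force: [-0.2, 0.4, 8.7]
opening: 0.0138
grip_force: 30.0
[0.06985859 0.09674994 0.09573172]
```

```bash
t(){ python3 -c 'from cell import robot;print(robot.observe()["torque"])'; }; python3 -m jog '[[[-1,0,0,0,0.005],[-1,0,0,0,0.01],[-1,0,0,0,0.01],[-1,0,0,0,0.01]]]'; t;  python3 -m jog '[[[-1,0,0,0,0.005],[-1,0,0,0,0.01],[-1,0,0,0,0.01],[-1,0,0,0,0.01]]]'; t
```

```text
time: 12.3
tool_pos: [0.6254, -0.0708, 0.1333]
tool_rot: [-3.139, -0.002, -1.367]
contact_force: [-0.6, -0.0, 8.6]
opening: 0.0137
grip_force: 30.0
[0.06485316 0.19164224 0.09003477]
time: 12.63
tool_pos: [0.6253, -0.0708, 0.1332]
tool_rot: [-3.139, -0.002, -1.377]
contact_force: [-1.8, 0.1, 9.5]
opening: 0.014
grip_force: 30.0
[0.04588712 0.2060815  0.07333257]
```

```bash
t(){ python3 -c 'from cell import robot;print(robot.observe()["torque"])'; }; python3 -m jog '[[[-1,0,0,0,0.005],[-1,0,0,0,0.01],[-1,0,0,0,0.015],[-1,0,0,0,0.015]]]'; t;  python3 -m jog '[[[-1,0,0,0,0.005],[-1,0,0,0,0.01],[-1,0,0,0,0.01],[-1,0,0,0,0.01]]]'; t
```

```text
time: 12.97
tool_pos: [0.6252, -0.0708, 0.1332]
tool_rot: [-3.139, -0.002, -1.392]
contact_force: [-1.7, -0.6, 9.6]
opening: 0.0136
grip_force: 30.0
[0.04764609 0.28380094 0.20750278]
time: 13.3
tool_pos: [0.6252, -0.0708, 0.1332]
tool_rot: [-3.139, -0.002, -1.402]
contact_force: [-1.5, -0.9, 9.6]
opening: 0.0137
grip_force: 30.0
[0.04104911 0.30287338 0.22187876]
```

The stop is felt at about 0.2 N m (roughly 11 N). I'll ease the twist back a little and let the spring lift it.

```bash
t(){ python3 -c 'from cell import robot;print(robot.observe()["torque"])'; }; python3 -m jog '[[[-1,0,0,0,-0.02],[-1,0,0,0,-0.035],[-1,0,0,-0.001,-0.035],[-1,0,0,-0.002,-0.035],[-1,0,0,-0.002,-0.035]]]'; t;  python3 -m jog '[[[-1,0,0,-0.001,0],[-1,0,0,-0.002,0],[-1,0,0,-0.0025,0],[-1,0,0,-0.0025,0]]]'; t
```

```text
time: 13.72
tool_pos: [0.6252, -0.0707, 0.1351]
tool_rot: [-3.139, -0.001, -1.367]
contact_force: [-1.0, 0.5, 7.2]
opening: 0.0138
grip_force: 30.0
[0.03469357 0.17454548 0.00936103]
time: 14.05
tool_pos: [0.6251, -0.0707, 0.1372]
tool_rot: [-3.14, -0.001, -1.367]
contact_force: [-0.6, -0.8, 6.3]
opening: 0.0141
grip_force: 30.0
[0.07921258 0.05176232 0.00624375]
```

```bash
python3 -m jog '[[[-1,0,0,-0.0003,0],[-1,0,0,-0.0006,0],[-1,0,0,-0.0006,0],[-1,0,0,-0.0006,0]]]'; python3 -m jog '[[[-1,0,0,-0.0003,0],[-1,0,0,-0.0006,0],[-1,0,0,-0.0006,0],[-1,0,0,-0.0006,0]]]'
```

```text
time: 14.38
tool_pos: [0.6251, -0.0707, 0.1376]
tool_rot: [-3.14, -0.001, -1.367]
contact_force: [0.4, -0.3, 5.9]
opening: 0.0138
grip_force: 30.0
time: 14.72
tool_pos: [0.6251, -0.0707, 0.1382]
tool_rot: [-3.14, -0.001, -1.367]
contact_force: [-0.3, 0.1, 4.7]
opening: 0.0138
grip_force: 30.0
```

The force drop shows the lugs are up against the notch. Let go and rise.

```bash
python3 -m jog '[[[-0.7,0,0,0,0],[-0.4,0,0,0,0],[-0.2,0,0,0,0],[-0.2,0,0,0,0],[-0.2,0,0,0,0]]]' 5; python3 -m jog '[[[-0.2,0,0,-0.01,0],[-0.2,0,0,-0.03,0],[-0.2,0,0,-0.06,0],[-0.2,0,0,-0.09,0],[-0.2,0,0,-0.1,0]]]'; python3 -m jog '[[[-0.2,0,0.03,-0.01,0],[-0.2,0,0.06,-0.01,0],[-0.2,0,0.07,-0.01,0],[-0.2,0,0.07,-0.01,0],[-0.2,0,0.07,-0.01,0]]]'
python3 - <<'E'
from h import *
T=wpose();im=robot.read_camera("wrist")[:,:,::-1];s=robot.observe();print(s["tool_pos"],s["contact_force"])
top=robot.read_camera("top")[:,:,::-1][120:245,200:340]
cv2.imwrite("pics/end.png",np.hstack([cv2.resize(im,(400,300)),cv2.resize(top,(336,300),interpolation=cv2.INTER_CUBIC)]))
E
```

```text
time: 15.13
tool_pos: [0.6242, -0.0703, 0.137]
tool_rot: [3.141, 0.0, -1.367]
contact_force: [0.9, -1.0, -0.5]
opening: 0.0349
grip_force: 0.0
time: 15.55
tool_pos: [0.6261, -0.0708, 0.2433]
tool_rot: [-3.134, -0.003, -1.367]
contact_force: [0.2, 0.2, 0.8]
opening: 0.0365
grip_force: 0.0
time: 15.97
tool_pos: [0.556, -0.0847, 0.2482]
tool_rot: [-3.141, -0.0, -1.368]
contact_force: [0.5, 0.2, 0.5]
opening: 0.0367
grip_force: 0.0
[ 0.55650677 -0.08461208  0.24794417] [-0.09528022  0.15246183 -0.65271359]
```

View pics/end.png

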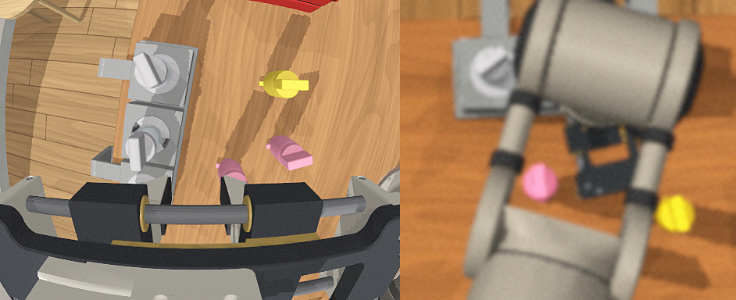

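The wrist view shows the shaker upright in the middle slot at (147,140), with its bar turned like its neighbour's. The pink and yellow decoys look undisturbed and the gripper is clear. Handing in.

```bash
python3 -c 'from cell import robot;print(robot.hand_in())'
```

```text
the job is handed in; nothing more can be done
None
```

I fitted the clear shaker in the middle slot: pressed down, turned clockwise to its stop, lifted into its notch and released. I handed it in at about 16 s, with wrist forces under 10 N throughout.

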